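Put four bench supplies back in their fitted nests

TASK

Put the bench back in order: set the loose slide carton, the glass beaker, the orange pencil and the small white vial each into the white-lipped nest of its own shape, standing or lying as they do now, flat on the black floor inside the lip. Leave the red pipette bulb and the timer standing where they are.

Things in the scene. Friction and masses are not known exactly. Their poses are not given: they have to be found in the camera images.
- slide_carton: small white and green cardboard carton, closed, 55 x 82 x 32 mm (x, y, z), up to 0.3 kg; lies loose on the front half of the table at the start (a similar carton stored at the far back edge, beyond reach, is not meant). Origin: centre of its underside; y along its long side, z up. Grasp it across the 55 mm.
- beaker: small clear glass beaker, empty, upright, 45 mm outer diameter, 57 mm high, straight wall; stands loose on the front half of the table at the start. Origin: centre of its underside, z up. Grasp it round the wall.
- pencil_mid (a point): orange pencil with a green band lying on the table, 11 x 143 x 11 mm (x, y, z); it does not roll away by itself. This point: on its axis at the middle of its length, 5.5 mm above the table as it lies; y along its length, z up at the start.
- weighing_vial: small white glass vial, upright, 31 mm diameter (narrower at the neck), 42 mm high; stands loose on the table at the start. Origin: centre of its underside, z up.
- carton_nest: rectangular nest that fits the carton: inside 71 x 98 mm (x, y), outside 81 x 108 mm; fixed on the table; white lip 5 mm thick whose top is 7 mm above the table, round a black floor 3 mm above the table. Origin: centre of its underside, at table height; y along its long side.
- beaker_nest: large round nest that fits the beaker: inside diameter 61 mm, outside 71 mm; fixed on the table; white lip 5 mm thick whose top is 7 mm above the table, round a black floor 3 mm above the table. Origin: centre of its underside, at table height.
- pencil_nest: long narrow rectangular nest that fits the pencil: inside 27 x 159 mm (x, y), outside 37 x 169 mm; fixed on the table; white lip 5 mm thick whose top is 7 mm above the table, round a black floor 3 mm above the table. Origin: centre of its underside, at table height; y along its length.
- vial_nest: small round nest that fits the vial: inside diameter 47 mm, outside 57 mm; fixed on the table; white lip 5 mm thick whose top is 7 mm above the table, round a black floor 3 mm above the table. Origin: centre of its underside, at table height.
- red_bulb: bystander: loose red rubber pipette bulb (treat as rigid), roughly a ball, 50 x 59 x 47 mm, standing among the things. Origin: centre of its underside.
- timer: bystander: loose white laboratory timer with a grey display, 46 x 66 x 63 mm, standing behind the work, display towards the robot. Origin: centre of its underside.
Things that resemble listed ones, but are neither listed nor needed, are in the scene too. Leave any blue look-alike of the beaker alone.

How it is judged:
By the outcome, as a careful person would: the job done as asked, in the order asked, and still so for the second after the job is handed in, with the robot touching nothing.
It also fails if it takes over 112 s, if anything falls off the work surface, if the arm or the gripper's body presses on something with over 40 N, if the wrist force passes 120 N, or if a joint passes its speed limit or range.

ROBOT

A 6-joint arm with a two-finger parallel gripper is mounted at the origin on a cart in front of the work surface, level with it; the furniture and walls round the work are solid. World frame = base frame: x ahead of the robot, y to its left, z up, the work surface at z = 0. Lengths are in m, angles in rad, forces in N, time in s.
With the tool pointing down it reaches from about 0.25 to 0.775 m from the base axis. Payload 4 kg.
Tool frame: the origin (TCP) lies midway between the tips of the shut fingers; the grasp point (between the pads) lies 19 mm behind it; z points along the fingers, y is the line along which they close (so a half turn about z gives the same grasp; the last joint's range is limited). The gripper opens to 94 mm and grips with 3 to 60 N. Pads are 16 mm wide; open, the fingers measure 119 mm over their backs; the gripper's body (75 mm by 177 mm) begins 78 mm behind the grasp point.
Start: joints at [1.022, 0.087, 1.371, -0, 1.684, -0.103], TCP at [0.237, 0.496, 0.206] pointing down, gripper open.
Joint ranges: [-3.1, 3.1], [-0.76, 2.03], [0.27, 2.55], [-1.08, 4.22], [0.17, 2.65], [-2.57, 2.57]. Speed limits (rad/s): [2.79, 2.79, 3.14, 3.14, 3.14, 3.14].

INTERFACE

Orientations are given as [roll, pitch, yaw] about the fixed x, y, z axes, in that order (R = Rz(yaw) Ry(pitch) Rx(roll)).
In Python, from bench import robot gives the robot as it stands.
- The arm moves only by the tool servo_tool, never from a script. Its argument "moves" is a list of rows, each a list of 5 numbers: the shift along the tool's x, y, z in units of 25 mm (1.0 is 25 mm), then the turn about the tool's z in units of 6 degrees (1.0 is 6 degrees), then the closure, from 0 (fully open) to 1 (shut). In form: [[dx, dy, dz, yaw, gripper], ...]. A call has 1 to 10 rows; each row is the pose to reach, as a shift and turn from the pose commanded when the call began, along the tool's axes at that moment; what a row does not reach only later rows make up. A row lasts 1/12 s, in which the tool goes at most 41.7 mm and 7.16 degrees, less where a joint would pass 70% of its speed; a pose out of reach is approached as far as the arm can. A call with a gripper value outside its range is refused whole. The fingers move at their own pace and stop on an object; the grip force is fixed at half the most. Time passes only in rows, so rows that repeat a pose let the fingers close. It gives the time, the measured TCP pose, the force, the opening and the grip force at its end, in the units of the state.
- robot.get_obs(): the state, without advancing time (a new reading comes with each control period).
- robot.snapshot(name): name is "scene" or "side" or "wrist"; returns a dict with "image" (420x560x3 uint8, blue, green, red), "fx", "fy", "cx", "cy" (pixels), "eye" and "orientation" of the camera in the world; the wrist camera has in their place "T_tool_cam" (4x4, takes a point from camera to tool coordinates, whose origin is the TCP and whose axes are the flange's). Camera axes: x right, y down, z forward; pixel columns grow to the right and rows downward; lengths in m; the calibration is good to about 2 mm. The wrist camera is an equidistant fisheye: a pixel r from the principal point sees the ray r / f radians off the axis. A picture is of the moment at which its call begins: read the wrist's pose just before it. There is no depth.
- robot.close_job(): hands the job in; it is judged then, once.
The state is a dict: "time": time; "joint_positions": joint angles; "qvel": joint speeds; "joint_torque": joint torques, N m; "tool_pos": TCP position; "ee_rot": TCP orientation; "wrist_force": force on the tool from outside, world axes, zero at the start; "wrist_torque": the same for the moment, N m; "width": finger opening in m; "finger_force": force on a finger pad.
Only numpy, scipy, OpenCV 4.12 (cv2) and the standard library are available. Lean on these libraries where they do the work, as an engineer would, in place of code of your own. Each camera call takes 0.05 s, during which the arm holds its last target. There are 200 camera calls.

## Working session

There is one attempt and no reset: what is moved stays moved. The work goes in short steps, Python scripts to look and compute and a tool call to move; the robot and the scene stay as the last step left them, time stands still between calls to the robot, and variables do not carry over. Pictures are saved under pics/ and viewed, at most 14 in all, crops included, and the job is handed in when it is done.

Besides the shell and the picture viewer there is one more tool, called after "Call:" as a command line: name --pt "numbers of a row" for each row, then --argument value for the rest. servo_tool: Moves the arm, as the interface text tells. Its arguments: {"type":"object","properties":{"moves":{"type":"array"}},"required":["moves"]}

```bash
mkdir -p pics; ls
python3 - <<'E'
from bench import robot
import cv2
print(robot.get_obs())
for n in("scene","side","wrist"):
    s=robot.snapshot(n); cv2.imwrite(f"pics/{n}0.png",s["image"])
    print({k:v for k,v in s.items() if k!="image"})
E
```

```text
pics
{'time': 0.0, 'joint_positions': array([ 1.02189414e+00,  8.79061034e-02,  1.37226140e+00, -1.60655977e-05,
        1.68356123e+00, -1.03127658e-01]), 'qvel': array([-0.00158966,  0.00139314, -0.00143221,  0.00065878, -0.00114838,
        0.0031747 ]), 'joint_torque': array([-1.43342877e-03, -3.40182924e+01, -3.02424216e+01,  7.15101860e-02,
        3.31409101e-02, -1.89282378e-04]), 'tool_pos': array([0.23687322, 0.49577371, 0.20432726]), 'ee_rot': array([-3.13946628e+00, -2.04016143e-04,  2.69581612e+00]), 'wrist_force': array([-0.5423784 ,  0.267355  ,  0.20437681]), 'wrist_torque': array([-0.03539865,  0.0011383 ,  0.03473164]), 'finger_force': 0.0, 'width': 0.09382865097509387}
{'fx': 533.1388596467872, 'fy': 533.1388596467872, 'cx': 279.13029649366695, 'cy': 210.07482412455852, 'eye': array([ 0.18881126, -0.76434179,  0.74410417]), 'orientation': array([-2.19089881,  0.02031665, -0.46234804])}
{'fx': 544.1382492700207, 'fy': 544.1382492700207, 'cx': 276.27008128334853, 'cy': 207.76650477503932, 'eye': array([0.44648153, 1.22521242, 0.62028192]), 'orientation': array([-2.05326665,  0.01428816, -3.02639323])}
{'fx': 325.19226210127806, 'fy': 325.19226210127806, 'cx': 276.34146638548197, 'cy': 210.5645828861034, 'T_tool_cam': array([[ 5.72063551e-04, -9.67231592e-01, -2.53895098e-01,
         7.28840754e-02],
       [ 9.99999761e-01,  6.52060778e-04, -2.30923600e-04,
         7.49126225e-04],
       [ 3.88911637e-04, -2.53894905e-01,  9.67231733e-01,
        -1.79891717e-01],
       [ 0.00000000e+00,  0.00000000e+00,  0.00000000e+00,
         1.00000000e+00]])}
```

View pics/scene0.png

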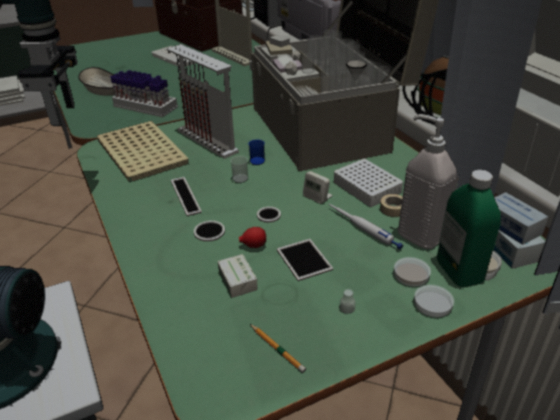

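View pics/side0.png

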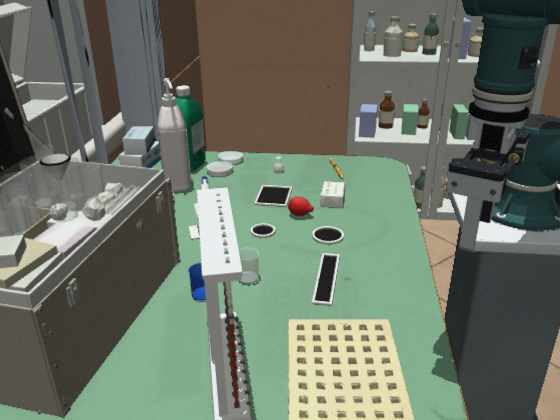

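View pics/wrist0.png

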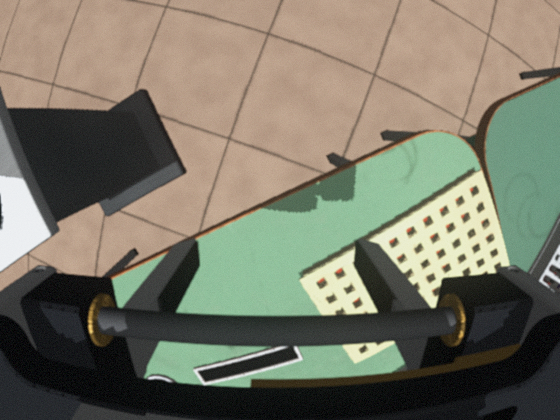

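Scene: the loose carton is at (238,274), and the look-alike cartons are at the right edge (518,215)/(518,240). The clear beaker is at (240,170) with its blue look-alike at (257,152). The pencil is at (277,347). The vial is at (348,300); the dishes and bottles nearby are not it. The nests are: carton (305,258), beaker (209,231), vial (268,214), pencil (186,195). The bulb is at (253,237) and the timer at (317,187). Next I'll check these in close crops.

```bash
cat > h.py <<'E'
import numpy as np, cv2
from scipy.spatial.transform import Rotation as R
C={"scene":(533.1388596,279.1303,210.0748,[0.18881126,-0.76434179,0.74410417],[-2.19089881,0.02031665,-0.46234804]),
"side":(544.138249,276.27008,207.7665,[0.44648153,1.22521242,0.62028192],[-2.05326665,0.01428816,-3.02639323])}
def ray(cam,u,v):
    f,cx,cy,e,o=C[cam]; d=R.from_euler("xyz",o).apply([(u-cx)/f,(v-cy)/f,1]); return np.array(e),d/np.linalg.norm(d)
def onz(cam,u,v,z=0):
    e,d=ray(cam,u,v); return e+d*(z-e[2])/d[2]
def tri(a,b):
    "a: (scene u,v), b: (side u,v) -> point, miss distance"
    e1,d1=ray("scene",*a); e2,d2=ray("side",*b)
    s=np.linalg.lstsq(np.c_[d1,-d2],e2-e1,rcond=None)[0]
    p,q=e1+s[0]*d1,e2+s[1]*d2
    return (p+q)/2,np.linalg.norm(p-q)
def proj(cam,p):
    f,cx,cy,e,o=C[cam]; c=R.from_euler("xyz",o).inv().apply(np.array(p)-e); return np.array([cx+f*c[0]/c[2],cy+f*c[1]/c[2]])
TC=np.array([[5.72063551e-04,-9.67231592e-01,-2.53895098e-01,7.28840754e-02],[9.99999761e-01,6.52060778e-04,-2.30923600e-04,7.49126225e-04],[3.88911637e-04,-2.53894905e-01,9.67231733e-01,-1.79891717e-01],[0,0,0,1]])
def wray(u,v,pos,rot):
    x,y=(u-276.34147)/325.19226,(v-210.56458)/325.19226; r=np.hypot(x,y)
    d=np.array([x*np.sin(r)/r,y*np.sin(r)/r,np.cos(r)]); Q=R.from_euler("xyz",rot).as_matrix()
    return np.array(pos)+Q@TC[:3,3], Q@TC[:3,:3]@d
def wz(u,v,pos,rot,z=0):
    e,d=wray(u,v,pos,rot); return e+d*(z-e[2])/d[2]
def wproj(p,pos,rot):
    Q=R.from_euler("xyz",rot).as_matrix(); c=TC[:3,:3].T@(Q.T@(np.array(p)-pos)-TC[:3,3]); r=np.arctan2(np.hypot(*c[:2]),c[2]); k=325.19226*r/np.hypot(*c[:2]); return np.array([276.34147+k*c[0],210.56458+k*c[1]])
def crop(im,x0,x1,y0,y1,k,name,step=20):
    o=cv2.resize(im[y0:y1,x0:x1],None,fx=k,fy=k,interpolation=cv2.INTER_CUBIC)
    for x in range(x0,x1,step): cv2.line(o,(int((x-x0+.5)*k),0),(int((x-x0+.5)*k),6),(0,255,255),1); cv2.putText(o,str(x),(int((x-x0)*k),16),0,.35,(0,255,255))
    for y in range(y0,y1,step): cv2.line(o,(0,int((y-y0+.5)*k)),(6,int((y-y0+.5)*k)),(0,255,255),1); cv2.putText(o,str(y),(8,int((y-y0)*k)+4),0,.35,(0,255,255))
    cv2.imwrite("pics/"+name,o)
E
python3 - <<'E'
from h import *
crop(cv2.imread("pics/scene0.png"),160,370,145,375,2.6,"sc_crop.png")
crop(cv2.imread("pics/side0.png"),180,360,150,305,4.0-0.0,"si_crop.png") if 0 else crop(cv2.imread("pics/side0.png"),180,360,150,305,3.8,"si_crop.png")
for n,p in dict(carton=(238,280),beaker=(240,180),pencil=(277,347),vial=(348,308),cn=(305,258),bn=(209,231),pn=(186,195),vn=(268,214),bulb=(253,245),timer=(317,198),blue=(257,161)).items(): print(n,onz("scene",*p).round(3))
E
```

```text
carton [ 0.457 -0.004 -0.   ]
beaker [0.61  0.345 0.   ]
pencil [ 0.451 -0.196  0.   ]
vial [ 0.613 -0.174  0.   ]
cn [ 0.61  -0.008  0.   ]
bn [0.462 0.177 0.   ]
pn [0.462 0.344 0.   ]
vn [0.61  0.173 0.   ]
bulb [0.53  0.084 0.   ]
timer [0.746 0.177 0.   ]
blue [0.69  0.413 0.   ]
```

View pics/sc_crop.png

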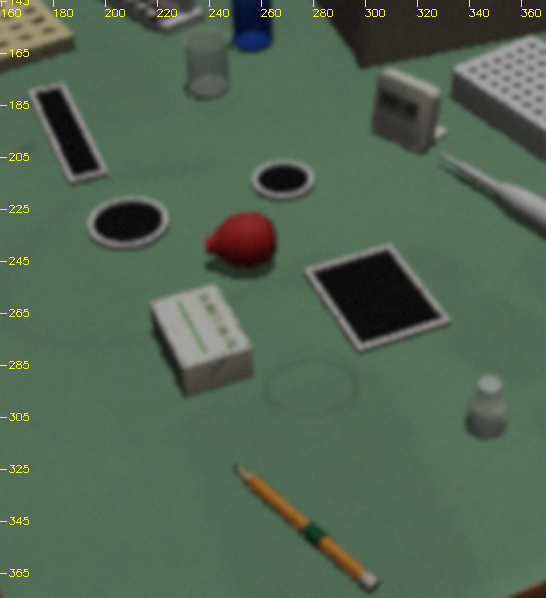

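View pics/si_crop.png

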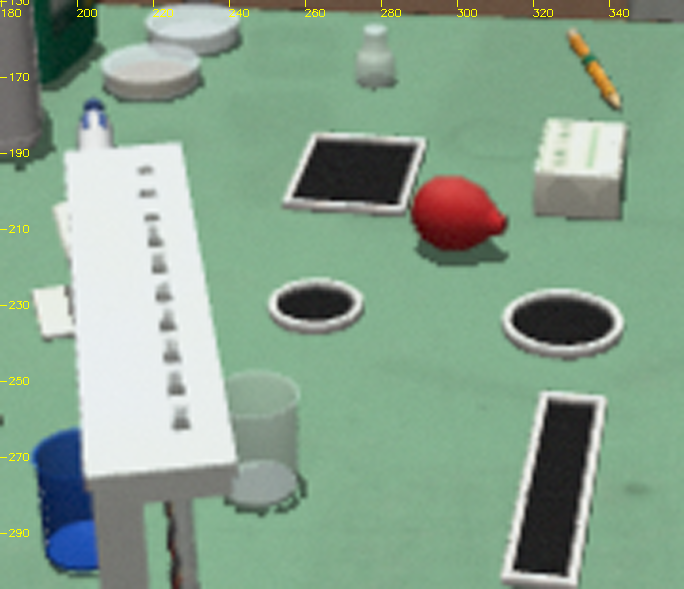

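Both crops confirm the choices. The carton has a green stripe on top, with top corners in the scene crop at (152,303), (215,286), (249,350) and (184,370). The clear beaker has its base at about (208,87) in the scene crop and (262,484) in the side crop, and the blue one sits behind it. I also read off the pencil, the vial and all four nests. Next I triangulate.

Run:
```python
from h import *
S=lambda p:(160+p[0]/2.6,145+p[1]/2.6)
D=lambda p:(180+p[0]/3.8,150+p[1]/3.8)
M=dict(
carton=[((152,303),(621,195)),((215,286),(540,188)),((249,350),(548,118)),((184,370),(627,122))],
cnest=[((305,271),(405,213)),((390,245),(284,205)),((449,321),(315,133)),((360,350),(426,139))],
pnest=[((29,91),(576,587)),((63,83),(502,580)),((106,174),(541,393)),((70,183),(605,397))],
bnest=[((128.5,223),(563,323.5))], vnest=[((283,180),(315.5,306))],
beaker=[((208,87),(262,484)),((207,45),(258,388))],
pencil=[((237,467),(618,105)),((371,582),(573,32))],
vial=[((487,426),(376,78)),((489,379),(375,30))])
for n,l in M.items():
    P=[]
    for a,b in l:
        p,m=tri(S(a),D(b)); P.append(p); print(n,p.round(4),"miss",round(m,4))
    P=np.array(P)
    if len(P)==4: print("  mean",P.mean(0).round(4),"yaw long",[round(float(np.degrees(np.arctan2(*(P[i]-P[j])[1::-1]))),1) for i,j in((0,3),(1,2))],"short",[round(float(np.degrees(np.arctan2(*(P[i]-P[j])[1::-1]))),1) for i,j in((1,0),(2,3))])
    if n=="pencil": print("  mid",P.mean(0).round(4),np.degrees(np.arctan2(*(P[0]-P[1])[1::-1])),np.linalg.norm(P[0]-P[1]))
```

```text
carton [0.4316 0.0425 0.0222] miss 0.0065
carton [0.4835 0.0374 0.0227] miss 0.0071
carton [ 0.478  -0.0504  0.0303] miss 0.0011
carton [ 0.4256 -0.0481  0.0307] miss 0.0004
  mean [ 0.4547 -0.0047  0.0265] yaw long [86.2, 86.4] short [-5.7, -2.5]
cnest [0.5681 0.0423 0.0027] miss 0.0031
cnest [0.6476 0.0389 0.0032] miss 0.0025
cnest [ 0.6415 -0.0686  0.0046] miss 0.0016
cnest [ 0.5633 -0.0652  0.0047] miss 0.0014
  mean [ 0.6051 -0.0131  0.0038] yaw long [87.5, 86.8] short [-2.5, -2.5]
pnest [0.4478 0.4244 0.0039] miss 0.0023
pnest [0.4831 0.4225 0.004 ] miss 0.0019
pnest [0.4699 0.2529 0.0032] miss 0.0009
pnest [0.4352 0.2543 0.0037] miss 0.0002
  mean [0.459  0.3385 0.0037] yaw long [85.8, 85.5] short [-3.1, -2.3]
bnest [0.4613 0.1743 0.0025] miss 0.0016
vnest [0.6086 0.1677 0.0029] miss 0.0014
beaker [0.6118 0.3499 0.0009] miss 0.0016
beaker [0.6121 0.3422 0.0544] miss 0.0005
pencil [ 0.4306 -0.131   0.0052] miss 0.0008
pencil [ 0.4666 -0.262   0.0063] miss 0.0001
  mid [ 0.4486 -0.1965  0.0058] 105.35076845137205 0.1357902715329715
vial [ 6.100e-01 -1.754e-01  5.000e-04] miss 0.0003
vial [ 0.6109 -0.1702  0.0418] miss 0.0032
```

```bash
cat >> h.py <<'E'
def go(x,y,z,yawdeg,o=None):
    if o is None:
        from bench import robot; o=robot.get_obs()
    p,r=o["tool_pos"],o["ee_rot"]; Q=R.from_euler("xyz",r).as_matrix()
    # drop small tilt: use measured frame
    d=Q.T@(np.array([x,y,z])-p)/0.025; t=-((yawdeg-np.degrees(r[2])+180)%360-180)/6
    print("at",p.round(4),"yaw",round(float(np.degrees(r[2])),2),"-> units",d.round(2),"turn",round(t,2),"rows",round(float(np.linalg.norm(d)*25/41.7),1)); return d,t
E
python3 - <<'E'
from h import *
go(.455,-.007,.16,86.5)
for p in [(422,243),(465,278),(235,152),(180,127),(393,213),(412,280),(434,310),(395,160),(300,160)]: print(p,onz("scene",*p).round(3))
E
```

```text
at [0.2369 0.4959 0.2046] yaw 154.45 -> units [-16.54 -14.39   1.8 ] turn 11.33 rows 13.2
(422, 243) [ 0.861 -0.084  0.   ]
(465, 278) [ 0.866 -0.213  0.   ]
(235, 152) [0.656 0.489 0.   ]
(180, 127) [0.567 0.717 0.   ]
(393, 213) [0.873 0.038 0.   ]
(412, 280) [ 0.768 -0.168  0.   ]
(434, 310) [ 0.753 -0.253  0.   ]
(395, 160) [1.026 0.237 0.   ]
(300, 160) [0.797 0.361 0.   ]
```

Call:
servo_tool --pt "-16.54 -14.4 0 11.3 0" --pt "-16.54 -14.4 0 11.3 0" --pt "-16.54 -14.4 0 11.3 0" --pt "-16.54 -14.4 0 11.3 0" --pt "-16.54 -14.4 0 11.3 0" --pt "-16.54 -14.4 0 11.3 0" --pt "-16.54 -14.4 0 11.3 0" --pt "-16.54 -14.4 0 11.3 0" --pt "-16.54 -14.4 0 11.3 0" --pt "-16.54 -14.4 0 11.3 0"

```text
time: 0.98
tool_pos: [0.4028, 0.112, 0.2054]
ee_rot: [3.141, -0.0, 1.508]
wrist_force: [0.5, -0.3, 0.5]
width: 0.0939
finger_force: 0.0
```

```bash
python3 -c "
from h import *
go(.455,-.007,.16,86.5)"
```

```text
at [0.4028 0.112  0.2054] yaw 86.37 -> units [-4.62  2.38  1.82] turn -0.02 rows 3.3
```

Call:
servo_tool --pt "-4.6 2.4 1.8 0 0" --pt "-4.6 2.4 1.8 0 0" --pt "-4.6 2.4 1.8 0 0" --pt "-4.6 2.4 1.8 0 0" --pt "-4.6 2.4 1.8 0 0" --pt "-4.6 2.4 1.8 0 0"

```text
time: 1.48
tool_pos: [0.4555, -0.0041, 0.1601]
ee_rot: [-3.14, -0.001, 1.511]
wrist_force: [-0.2, 0.6, -0.4]
width: 0.0939
finger_force: 0.0
```

```bash
cat > w.py <<'E'
import sys
from h import *
from bench import robot
o=robot.get_obs(); s=robot.snapshot("wrist"); n=sys.argv[1]
cv2.imwrite("pics/%s.png"%n,s["image"]); np.savez("pics/%s.npz"%n,p=o["tool_pos"],r=o["ee_rot"]); print(o["tool_pos"],o["ee_rot"])
a=list(map(int,sys.argv[2:6])) if len(sys.argv)>5 else [0,560,0,420]; crop(s["image"],*a,min(799/(a[1]-a[0]),599/(a[3]-a[2])),n+"_c.png")
E
python3 w.py w1
```

```text
[ 0.45549905 -0.00413506  0.16007542] [-3.13990851e+00 -1.18639376e-03  1.51116311e+00]
```

View pics/w1_c.png

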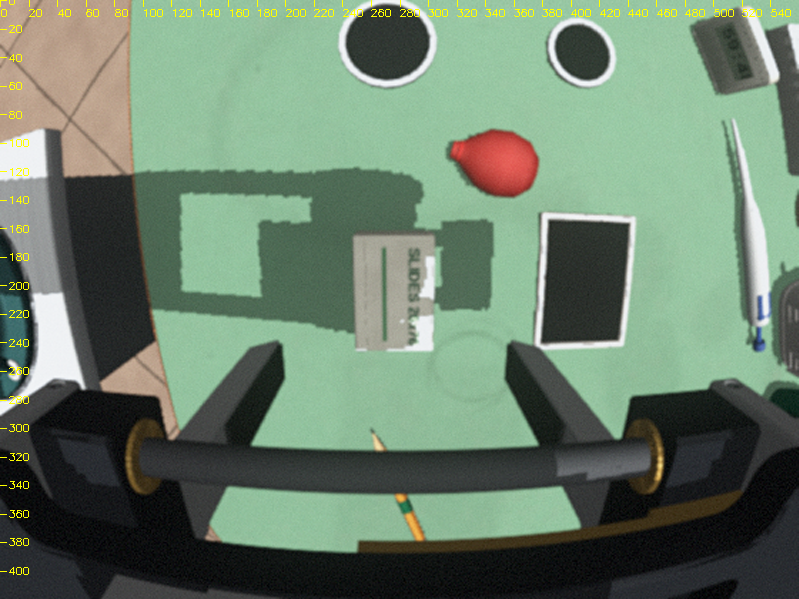

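Wrist view: carton top corners at crop (353,235)-(433,350); carton nest at (540,212), (636,217), (625,346) and (534,347); vial nest at (581,53).

Run:
```python
from h import *
D=np.load("pics/w1.npz"); k=799/560
def show(n,l,z):
    P=np.array([wz(a/k,b/k,D["p"],D["r"],z) for a,b in l]); print(n,P.mean(0).round(4))
    if len(P)==4:
        print("  ",P.round(4).tolist(),[round(float(np.degrees(np.arctan2(*(P[i]-P[j])[1::-1]))),1) for i,j in((0,3),(1,2),(1,0),(2,3))])
show("carton",[(353,235),(435,235),(433,350),(355,350)],.032)
show("cnest",[(540,212),(636,217),(625,346),(534,347)],.007)
show("vnest",[(581.5,53.5)],.007)
show("pencil tip",[(372,430)],.005)
go(.455,-.005,.012,86.5)
```

```text
carton [ 0.4556 -0.0076  0.032 ]
   [[0.4306, 0.0348, 0.032], [0.4853, 0.0315, 0.032], [0.4808, -0.0499, 0.032], [0.4255, -0.0467, 0.032]] [86.4, 86.8, -3.4, -3.3]
cnest [ 0.6057 -0.0128  0.007 ]
   [[0.5664, 0.0426, 0.007], [0.6486, 0.038, 0.007], [0.6451, -0.069, 0.007], [0.5628, -0.0628, 0.007]] [88.0, 88.2, -3.2, -4.3]
vnest [0.6069 0.1649 0.007 ]
pencil tip [ 0.43   -0.1288  0.005 ]
at [ 0.4557 -0.0034  0.1608] yaw 86.69 -> units [-0.07 -0.02  5.95] turn 0.03 rows 3.6
```

Call:
servo_tool --pt "-0.15 0 1.6 0 0" --pt "-0.15 0 3.2 0 0" --pt "-0.15 0 4.6 0 0" --pt "-0.15 0 5.6 0 0" --pt "-0.15 0 5.9 0 0" --pt "-0.15 0 5.95 0 0" --pt "-0.15 0 5.95 0 0" --pt "-0.15 0 5.95 0 1" --pt "-0.15 0 5.95 0 1" --pt "-0.15 0 5.95 0 1"

```text
time: 2.37
tool_pos: [0.4573, -0.0082, 0.0137]
ee_rot: [3.138, 0.0, 1.513]
wrist_force: [-0.4, -0.3, 0.2]
width: 0.0774
finger_force: 0.0
```

Call:
servo_tool --pt "0 0 0 0 1" --pt "0 0 0 0 1" --pt "0 0 0 0 1" --pt "0 0 0 0 1" --pt "0 0 0 0 1" --pt "0 0 -1.0 0 1" --pt "0 0 -2.0 0 1" --pt "0 0 -2.5 0 1" --pt "0 0 -2.5 0 1"

```text
time: 3.12
tool_pos: [0.458, -0.0084, 0.077]
ee_rot: [3.135, 0.0, 1.512]
wrist_force: [0.3, -0.2, -3.4]
width: 0.0549
finger_force: 30.0
```

```bash
python3 -c "
from h import *
go(.6055,-.013,.075,87);go(.6055,-.013,.0155,87)"
```

```text
at [ 0.458  -0.0084  0.077 ] yaw 86.66 -> units [0.16 5.9  0.12] turn -0.06 rows 3.5
at [ 0.458  -0.0084  0.077 ] yaw 86.66 -> units [0.16 5.88 2.5 ] turn -0.06 rows 3.8
```

Call:
servo_tool --pt "0.16 1.5 0 0 1" --pt "0.16 3.0 0 0 1" --pt "0.16 4.5 0 0 1" --pt "0.16 5.6 0 0 1" --pt "0.16 5.88 0 0 1" --pt "0.16 5.88 0 0 1" --pt "0.16 5.88 1.0 0 1" --pt "0.16 5.88 1.8 0 1" --pt "0.16 5.88 2.2 0 1" --pt "0.16 5.88 2.36 0 1"

```text
time: 3.95
tool_pos: [0.5986, -0.0123, 0.0143]
ee_rot: [-3.133, -0.0, 1.513]
wrist_force: [-12.8, 0.4, 17.2]
width: 0.0547
finger_force: 30.0
```

Call:
servo_tool --pt "0 0 0 0 1" --pt "0 0 0 0 1" --pt "0 0 0 0 0" --pt "0 0 0 0 0" --pt "0 0 0 0 0" --pt "0 0 -1 0 0" --pt "0 0 -2.5 0 0" --pt "0 0 -4 0 0" --pt "0 0 -5.5 0 0" --pt "0 0 -6 0 0"

```text
time: 4.78
tool_pos: [0.6058, -0.013, 0.1733]
ee_rot: [3.129, 0.001, 1.513]
wrist_force: [0.7, 0.1, 0.8]
width: 0.0938
finger_force: 0.0
```

```bash
python3 w.py w2; python3 -c "
from h import *
from bench import robot
s=robot.snapshot('scene');cv2.imwrite('pics/scene1.png',s['image'])
S=lambda p:(160+p[0]/2.6,145+p[1]/2.6)
D=lambda p:(180+p[0]/3.8,150+p[1]/3.8)
# rack near top corners
print(tri((230,68),D((234,463))),tri((215,75),D((85,477))))
go(.46,.3,.2,86.5)"
```

```text
[ 0.60584513 -0.01301266  0.17334696] [3.12897418e+00 5.36769597e-04 1.51251202e+00]
(array([0.63237894, 0.56104648, 0.19296507]), np.float64(0.11907539661111745)) (array([0.64330319, 0.59939673, 0.18392147]), np.float64(0.028360059579879027))
at [ 0.6051 -0.013   0.1702] yaw 86.66 -> units [12.16 -6.51 -1.26] turn 0.03 rows 8.3
```

View pics/w2_c.png

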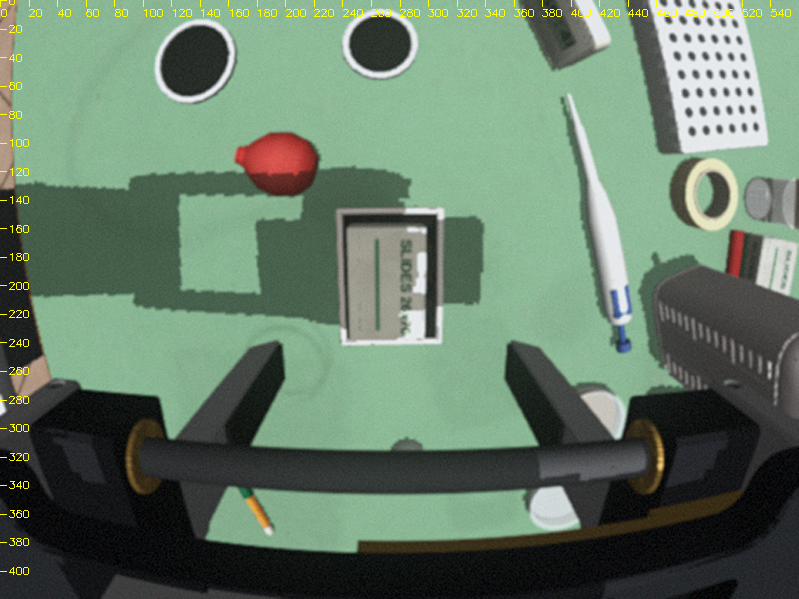

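Carton in its nest: top corners at crop about (347,225), (427,225), (427,338), (348,338); the inside of the lip is about (344,216)-(437,339). It looks shifted to the -x and -y side, so I check whether it lies flat.

Run:
```python
from h import *
D=np.load("pics/w2.npz"); k=799/560; p=D["p"]; r=D["r"]
for n,l,z in (("carton",[(347,225),(427,225),(427,338),(348,338)],.035),("cnest",[(336,209),(443,209),(441,343),(341,343)],.007),("bnest",[(195.5,61.5)],.007),("vnest",[(380,44.5)],.007)):
    P=np.array([wz(a/k,b/k,p,r,z) for a,b in l]); print(n,P.mean(0).round(4),P.round(4).tolist())
crop(cv2.imread("pics/w2.png"),225,320,140,245,5.6,"w2z.png")
o=cv2.imread("pics/w2z.png"); t=cv2.resize(cv2.imread("pics/scene1.png")[235:300,265:345],None,fx=3.2,fy=3.2,interpolation=cv2.INTER_CUBIC)
h=max(o.shape[0],t.shape[0]); c=np.zeros((h,o.shape[1]+t.shape[1],3),np.uint8); c[:o.shape[0],:o.shape[1]]=o; c[:t.shape[0],o.shape[1]:]=t; cv2.imwrite("pics/w2zz.png",c); print(c.shape)
```

```text
carton [ 0.6034 -0.0109  0.035 ] [[0.5783, 0.0316, 0.035], [0.6332, 0.0283, 0.035], [0.6298, -0.0536, 0.035], [0.5724, -0.05, 0.035]]
cnest [ 0.6055 -0.0133  0.007 ] [[0.5683, 0.0418, 0.007], [0.6479, 0.037, 0.007], [0.6427, -0.0685, 0.007], [0.5632, -0.0636, 0.007]]
bnest [0.4635 0.1711 0.007 ] [[0.4635, 0.1711, 0.007]]
vnest [0.6083 0.1651 0.007 ] [[0.6083, 0.1651, 0.007]]
(588, 788, 3)
```

View pics/w2zz.png

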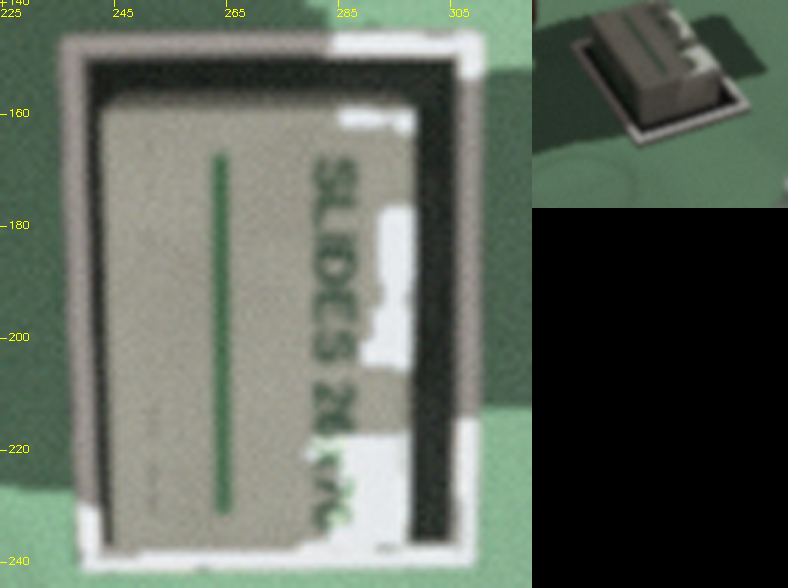

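Carton lies flat inside the lip. Next the beaker: hover short of it and check the rack clearance.

```bash
python3 -c "
from h import *
go(.61,.30,.22,88)"
```

```text
at [ 0.6051 -0.013   0.1702] yaw 86.66 -> units [12.51 -0.52 -2.  ] turn -0.22 rows 7.6
```

Call:
servo_tool --pt "1.5 0 -2 0 0" --pt "3.2 -0.3 -2 0 0" --pt "4.8 -0.5 -2 0 0" --pt "6.4 -0.7 -2 -0.2 0" --pt "8.0 -0.9 -2 -0.2 0" --pt "9.6 -0.9 -2 -0.2 0" --pt "11.2 -0.9 -2 -0.2 0" --pt "12.5 -0.9 -2 -0.2 0" --pt "12.5 -0.9 -2 -0.2 0" --pt "12.5 -0.9 -2 -0.2 0"

```text
time: 5.72
tool_pos: [0.5969, 0.3024, 0.2108]
ee_rot: [-3.136, 0.003, 1.537]
wrist_force: [-0.6, -0.9, 0.4]
width: 0.0939
finger_force: 0.0
```

```bash
python3 w.py w3
```

```text
[0.59693653 0.30241785 0.21082127] [-3.13585539e+00  2.78361205e-03  1.53733642e+00]
```

View pics/w3_c.png

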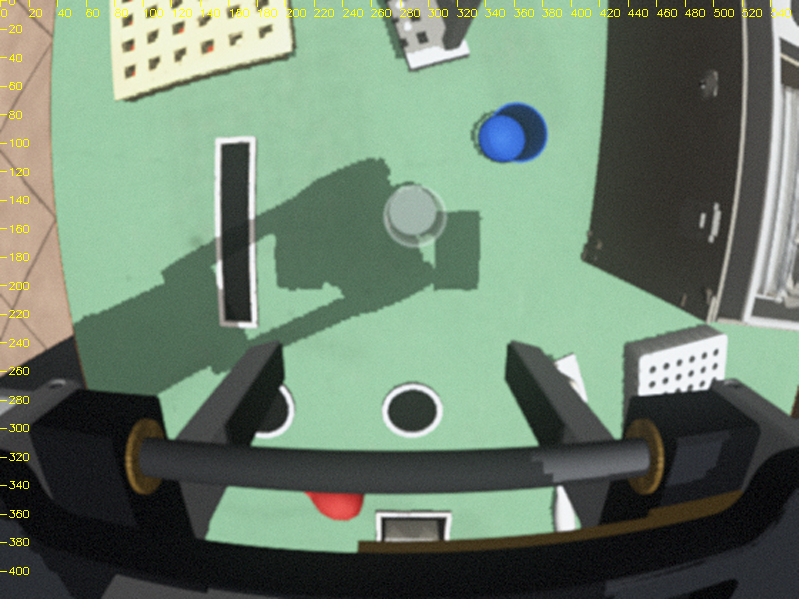

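Clear beaker rim at crop (415,215), base disc (413,211); blue one at (512,133); rack foot at (438,57); pencil nest corners (215,138), (254,137), (257,326), (221,327).

Run:
```python
from h import *
D=np.load("pics/w3.npz"); k=799/560; p=D["p"]; r=D["r"]
for n,a,z in (("rim",(415,215),.057),("base",(413,211),.002),("rackfoot",(438,62),.01),("rackfoot2",(415,68),.01),("box",(585,262),0),("boxmid",(604,100),0),("vnest",(413,409.5),.007),("pn",(215,138),.007),("pn",(254,137),.007),("pn",(257,326),.007),("pn",(221,327),.007),("blue",(503,138),0)):
    print(n,wz(a[0]/k,a[1]/k,p,r,z).round(4))
e,d=wray(415/k,215/k,p,r); print("cam",e)
# height of rim: wrist ray vs scene ray of rim centre
e2,d2=ray("scene",160+207/2.6,145+45/2.6); s=np.linalg.lstsq(np.c_[d,-d2],e2-e,rcond=None)[0]; print("rim tri",e+s[0]*d,e2+s[1]*d2)
go(.612,.347,.1,90); go(.612,.347,.022,90)
```

```text
rim [0.6132 0.3502 0.057 ]
base [0.6135 0.3494 0.002 ]
rackfoot [0.6376 0.474  0.01  ]
rackfoot2 [0.6187 0.469  0.01  ]
box [0.7685 0.3026 0.    ]
boxmid [0.787  0.4498 0.    ]
vnest [0.6094 0.1685 0.007 ]
pn [0.4467 0.4227 0.007 ]
pn [0.4824 0.4196 0.007 ]
pn [0.4716 0.2542 0.007 ]
pn [0.4361 0.2538 0.007 ]
blue [0.6915 0.4107 0.    ]
cam [0.60117171 0.37570171 0.39050215]
rim tri [0.61340899 0.34961206 0.04983729] [0.61452524 0.34922862 0.04990676]
at [0.5975 0.3007 0.2117] yaw 87.94 -> units [1.88 0.54 4.46] turn -0.34 rows 2.9
at [0.5975 0.3007 0.2117] yaw 87.94 -> units [1.89 0.55 7.58] turn -0.34 rows 4.7
```

Call:
servo_tool --pt "1.0 0.57 0 0 0" --pt "1.98 0.57 0 0 0" --pt "1.98 0.57 1.0 0 0" --pt "1.98 0.57 2.5 0 0" --pt "1.98 0.57 4.0 0 0" --pt "1.98 0.57 5.5 0 0" --pt "1.98 0.57 6.6 0 0" --pt "1.98 0.57 7.3 0 0" --pt "1.98 0.57 7.55 0 0" --pt "1.98 0.57 7.55 0 0"

```text
time: 6.6
tool_pos: [0.6131, 0.3467, 0.0231]
ee_rot: [-3.136, 0.003, 1.531]
wrist_force: [0.1, 0.0, 0.0]
width: 0.0945
finger_force: 0.0
```

Call:
servo_tool --pt "0 0 0 0 1" --pt "0 0 0 0 1" --pt "0 0 0 0 1" --pt "0 0 0 0 1" --pt "0 0 0 0 1" --pt "0 0 0 0 1" --pt "0 0 0 0 1" --pt "0 0 0 0 1" --pt "0 0 -0.2 0 1" --pt "0 0 -0.4 0 1"

```text
time: 7.43
tool_pos: [0.6141, 0.3493, 0.036]
ee_rot: [-3.14, 0.001, 1.533]
wrist_force: [0.8, -0.5, -1.2]
width: 0.0438
finger_force: 30.0
```

Call:
servo_tool --pt "0 0 -1.3 0 1" --pt "0 0 -2.4 0 1" --pt "-1.2 -0.95 -2.4 0 1" --pt "-2.4 -1.9 -2.4 0 1" --pt "-3.6 -2.85 -2.4 0 1" --pt "-4.8 -3.8 -2.4 0 1" --pt "-6.0 -4.75 -2.4 0 1" --pt "-6.9 -5.45 -2.4 0 1" --pt "-7.3 -5.75 -2.4 0 1" --pt "-7.3 -5.75 -2.4 0 1"

```text
time: 8.27
tool_pos: [0.4632, 0.1711, 0.0973]
ee_rot: [3.14, -0.0, 1.531]
wrist_force: [0.5, -0.6, -1.1]
width: 0.0437
finger_force: 30.0
```

Call:
servo_tool --pt "0 0 0 0 1" --pt "0 0 0 0 1"

```text
time: 8.43
tool_pos: [0.4653, 0.1734, 0.0971]
ee_rot: [3.14, -0.001, 1.534]
wrist_force: [0.9, -0.4, 0.1]
width: 0.0439
finger_force: 30.0
```

```bash
python3 -c "
from h import *
go(.4627,.1725,.0265,88)"
```

```text
at [0.4653 0.1734 0.0971] yaw 87.88 -> units [-0.04 -0.11  2.83] turn -0.02 rows 1.7
```

Call:
servo_tool --pt "0 -0.08 0.8 0 1" --pt "0 -0.08 1.6 0 1" --pt "0 -0.08 2.2 0 1" --pt "0 -0.08 2.5 0 1" --pt "0 -0.08 2.65 0 1" --pt "0 -0.08 2.65 0 1" --pt "0 -0.08 2.65 0 1" --pt "0 -0.08 2.65 0 0" --pt "0 -0.08 2.65 0 0" --pt "0 -0.08 2.65 0 0"

```text
time: 9.27
tool_pos: [0.4627, 0.1728, 0.0308]
ee_rot: [3.14, -0.0, 1.533]
wrist_force: [0.3, 0.4, 0.3]
width: 0.0604
finger_force: 0.0
```

Call:
servo_tool --pt "0 0 0 0 0" --pt "0 0 0 0 0" --pt "0 0 -1.2 0 0" --pt "0 0 -2.6 0 0" --pt "0 0 -4.0 0 0" --pt "0 0 -5.5 0 0" --pt "0 0 -6.2 0 0" --pt "0 0 -6.2 0 0"

```text
time: 9.93
tool_pos: [0.465, 0.1733, 0.1915]
ee_rot: [3.13, -0.003, 1.533]
wrist_force: [-0.1, -0.4, -0.1]
width: 0.0939
finger_force: 0.0
```

```bash
python3 w.py w4; python3 -c "
from h import *
go(.452,-.21,.16,105)"
```

```text
[0.46497816 0.17328873 0.19148811] [ 3.13042339 -0.00335194  1.53336626]
at [0.4636 0.1729 0.1882] yaw 87.86 -> units [-15.33   0.1    1.1 ] turn -2.86 rows 9.2
```

View pics/w4_c.png

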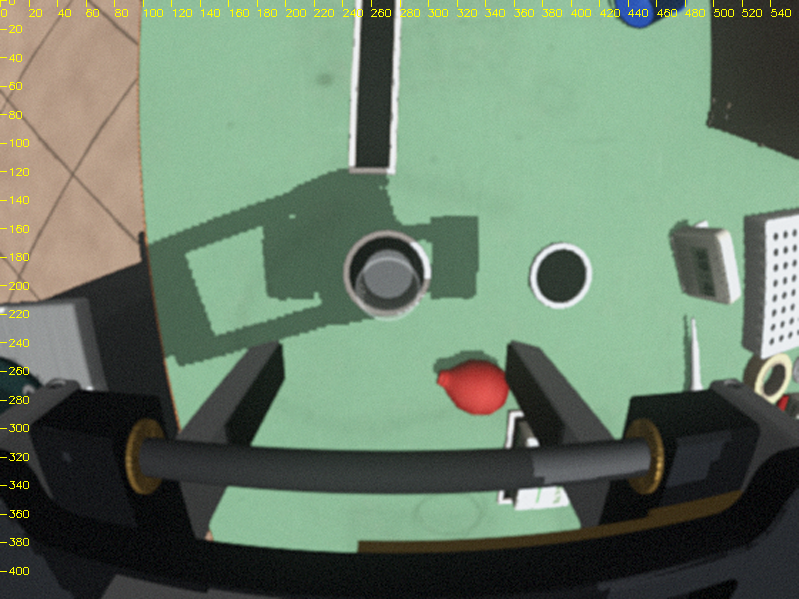

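Beaker base disc at crop (387,271), inside its nest centred at (388,274). Next the pencil: hover behind it.

Run:
```python
from h import *
D=np.load("pics/w4.npz"); k=799/560; p=D["p"]; r=D["r"]
for n,a,z in (("rim",(387,285),.06),("base",(387,271),.004),("bnest",(388,274.5),.007),("vnest",(560,275.5),.007),("pn",(349,172),.007),("pn",(395,173),.007)): print(n,wz(a[0]/k,a[1]/k,p,r,z).round(4))
go(.464,-.25,.17,105)
```

```text
rim [0.4622 0.176  0.06  ]
base [0.4619 0.175  0.004 ]
bnest [0.4626 0.1727 0.007 ]
vnest [0.6068 0.1672 0.007 ]
pn [0.4355 0.2556 0.007 ]
pn [0.4712 0.2532 0.007 ]
at [0.4636 0.1729 0.1882] yaw 87.86 -> units [-16.91   0.65   0.7 ] turn -2.86 rows 10.2
```

Call:
servo_tool --pt "-1.6 0 0 -1 0" --pt "-3.2 0 0 -2 0" --pt "-4.8 0 0 -2.8 0" --pt "-6.4 0 0 -2.8 0" --pt "-8.0 0 0 -2.8 0" --pt "-9.6 0 0 -2.8 0" --pt "-11.2 0 0 -2.8 0" --pt "-12.8 0 0.3 -2.8 0" --pt "-14.4 0.2 0.6 -2.8 0" --pt "-16 0.4 0.7 -2.8 0"

```text
time: 10.82
tool_pos: [0.4551, -0.2285, 0.164]
ee_rot: [-3.138, -0.004, 1.826]
wrist_force: [0.6, -0.8, -0.9]
width: 0.0942
finger_force: 0.0
```

Call:
servo_tool --pt "-0.9 0 0 0 0" --pt "-0.9 0 0 0 0" --pt "-0.9 0 0 0 0"

```text
time: 11.07
tool_pos: [0.4616, -0.2495, 0.1648]
ee_rot: [-3.138, -0.004, 1.824]
wrist_force: [0.7, 0.4, -1.7]
width: 0.0939
finger_force: 0.0
```

```bash
python3 w.py w5
```

```text
[ 0.46155569 -0.24948966  0.16482519] [-3.13846166 -0.00444637  1.82423981]
```

View pics/w5_c.png

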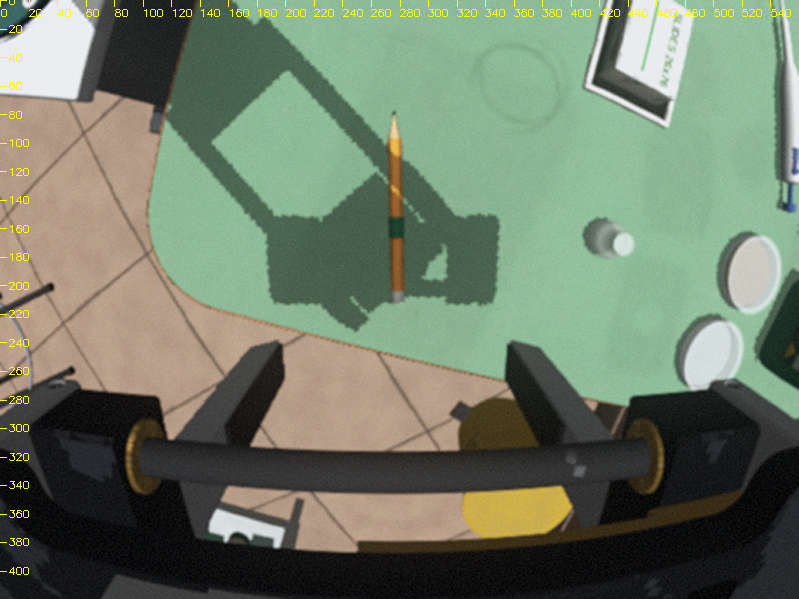

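Pencil tip at crop (394,112), eraser end (397.5,302); vial cap at (623,243), body base at about (603,238).

Run:
```python
from h import *
D=np.load("pics/w5.npz"); k=799/560; p=D["p"]; r=D["r"]
a,b=[wz(u/k,v/k,p,r,.0055) for u,v in((394,112),(397.5,302))]
m=(a+b)/2; print(a,b,m,np.linalg.norm(a-b),np.degrees(np.arctan2(*(a-b)[1::-1])))
# height check: triangulate with scene tip & eraser
for (u,v),s0 in (((394,112),(237,467)),((397.5,302),(371,582))):
    e,d=wray(u/k,v/k,p,r); e2,d2=ray("scene",160+s0[0]/2.6,145+s0[1]/2.6); s=np.linalg.lstsq(np.c_[d,-d2],e2-e,rcond=None)[0]; print("tri",e+s[0]*d,e2+s[1]*d2)
print("vial cap",wz(623/k,243/k,p,r,.042),"base",wz(603/k,238/k,p,r,.005))
go(m[0],m[1],.05,np.degrees(np.arctan2(*(a-b)[1::-1]))); go(m[0],m[1],.005,105)
```

```text
[ 0.43016739 -0.12876253  0.0055    ] [ 0.46825409 -0.26495872  0.0055    ] [ 0.44921074 -0.19686063  0.0055    ] 0.1414213565694356 105.62342598945472
tri [ 0.43005279 -0.12836479  0.00283203] [ 0.43106573 -0.12889373  0.00270967]
tri [ 0.46802619 -0.26412887  0.00879247] [ 0.46584497 -0.26341028  0.00846037]
vial cap [ 0.6105143  -0.17320176  0.042     ] base [ 0.61181366 -0.17398245  0.005     ]
at [ 0.4618 -0.2485  0.1655] yaw 104.62 -> units [2.11 0.04 4.63] turn -0.17 rows 3.0
at [ 0.4618 -0.2485  0.1655] yaw 104.62 -> units [2.1  0.05 6.43] turn -0.06 rows 4.1
```

Call:
servo_tool --pt "1 0.03 0.5 -0.15 0" --pt "2.1 0.03 1.5 -0.15 0" --pt "2.1 0.03 3.0 -0.15 0" --pt "2.1 0.03 4.5 -0.15 0" --pt "2.1 0.03 5.6 -0.15 0.4" --pt "2.1 0.03 6.0 -0.15 0.5" --pt "2.1 0.03 6.0 -0.15 0.5" --pt "2.1 0.03 6.0 -0.15 0.5"

```text
time: 11.78
tool_pos: [0.4506, -0.1976, 0.0183]
ee_rot: [3.141, 0.0, 1.844]
wrist_force: [0.5, -0.5, 0.8]
width: 0.0713
finger_force: 0.0
```

Call:
servo_tool --pt "0 0 0 0 0.6"

```text
time: 11.87
tool_pos: [0.4519, -0.1987, 0.02]
ee_rot: [3.139, 0.003, 1.843]
wrist_force: [0.8, -0.1, 0.2]
width: 0.0643
finger_force: 0.0
```

Call:
servo_tool --pt "0 0 0 0 0.6"

```text
time: 11.95
tool_pos: [0.4521, -0.1991, 0.0202]
ee_rot: [3.138, 0.003, 1.843]
wrist_force: [-0.3, -0.8, 0.0]
width: 0.0573
finger_force: 0.0
```

Call:
servo_tool --pt "0 0 0 0 0.6"

```text
time: 12.03
tool_pos: [0.4517, -0.1991, 0.0198]
ee_rot: [3.139, 0.003, 1.842]
wrist_force: [-0.1, -0.4, -0.0]
width: 0.051
finger_force: 0.0
```

Call:
servo_tool --pt "0 0 0 0 0.6"

```text
time: 12.12
tool_pos: [0.4512, -0.1989, 0.0192]
ee_rot: [3.14, 0.002, 1.842]
wrist_force: [1.5, -0.2, 0.5]
width: 0.0441
finger_force: 0.0
```

Call:
servo_tool --pt "0 0 0.3 0 0.6" --pt "0 0 0.5 0 0.6" --pt "0 0 0.5 0 0.6" --pt "0 0 0.5 0 0.6"

```text
time: 12.45
tool_pos: [0.4496, -0.198, 0.0043]
ee_rot: [-3.14, -0.001, 1.842]
wrist_force: [0.2, -0.2, -0.3]
width: 0.0375
finger_force: 0.0
```

Call:
servo_tool --pt "0 0 0.06 0 0.6" --pt "0 0 0.06 0 0.6" --pt "0 0 0.06 0 0.6"

```text
time: 12.7
tool_pos: [0.4503, -0.1983, 0.0037]
ee_rot: [3.142, -0.0, 1.842]
wrist_force: [0.0, 0.1, 0.9]
width: 0.0374
finger_force: 0.0
```

Call:
servo_tool --pt "0 0 0.06 0 0.6" --pt "0 0 0.06 0 0.6" --pt "0 0 0.06 0 0.6"

```text
time: 12.95
tool_pos: [0.4502, -0.1983, 0.0022]
ee_rot: [3.142, -0.0, 1.842]
wrist_force: [-0.7, -0.4, -0.4]
width: 0.0376
finger_force: 0.0
```

Call:
servo_tool --pt "0 0 0.06 0 0.6" --pt "0 0 0.06 0 0.6" --pt "0 0 0.06 0 0.6"

```text
time: 13.2
tool_pos: [0.4502, -0.1982, 0.0006]
ee_rot: [-3.142, -0.0, 1.842]
wrist_force: [-0.6, -0.1, -0.9]
width: 0.0378
finger_force: 0.0
```

Call:
servo_tool --pt "0 0 0.06 0 0.6" --pt "0 0 0.06 0 0.6" --pt "0 0 0.06 0 0.6"

```text
time: 13.45
tool_pos: [0.4504, -0.1984, 0.0003]
ee_rot: [3.141, 0.0, 1.842]
wrist_force: [-1.6, 0.5, 4.3]
width: 0.0372
finger_force: 2.7
```

Call:
servo_tool --pt "0 0 -0.18 0 0.6" --pt "0 0 -0.18 0 0.6" --pt "0 0 -0.18 0 1" --pt "0 0 -0.18 0 1" --pt "0 0 -0.18 0 1" --pt "0 0 -0.18 0 1" --pt "0 0 -0.18 0 1" --pt "0 0 -0.18 0 1" --pt "0 0 -0.18 0 1"

```text
time: 14.2
tool_pos: [0.4502, -0.1982, 0.0036]
ee_rot: [-3.141, -0.0, 1.842]
wrist_force: [0.1, -0.8, -0.3]
width: 0.0088
finger_force: 30.0
```

Call:
servo_tool --pt "0 0 0 0 1" --pt "0 0 0 0 1" --pt "0 0 -1 0 1" --pt "0 0 -2 0 1" --pt "0 0 -3 0 1" --pt "0 0 -4 0 1" --pt "0 0 -4 0 1" --pt "0 0 -4 0 1"

```text
time: 14.87
tool_pos: [0.4513, -0.1989, 0.1053]
ee_rot: [3.139, 0.003, 1.842]
wrist_force: [-0.8, 0.1, -0.0]
width: 0.0083
finger_force: 30.0
```

```bash
python3 -c "
from h import *
from bench import robot
o=robot.get_obs();print(o['width'],o['finger_force'])
for n in('scene','side'):
    s=robot.snapshot(n);cv2.imwrite('pics/%s2.png'%n,s['image'])
a=cv2.resize(cv2.imread('pics/scene2.png')[200:380,180:360],(398,398));b=cv2.resize(cv2.imread('pics/side2.png')[140:260,250:370],(398,398));cv2.imwrite('pics/m2.png',np.hstack([a,b]))
go(.459,.338,.104,86.3)"
```

```text
0.008256144750250407 29.99991439282894
at [ 0.4495 -0.1979  0.1023] yaw 105.56 -> units [20.55  6.11 -0.04] turn 3.21 rows 12.9
```

View pics/m2.png

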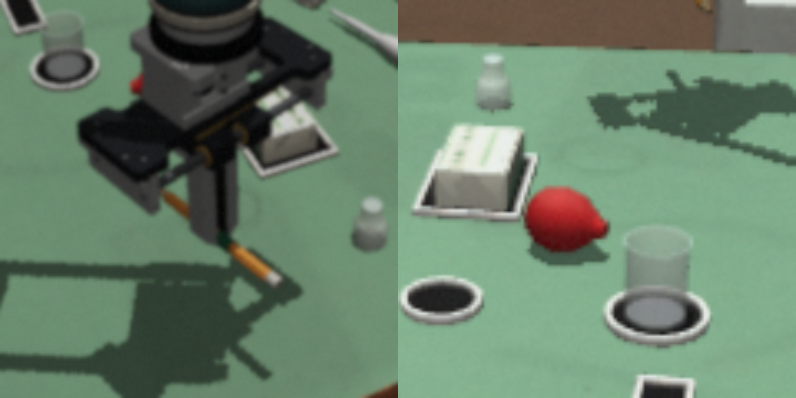

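Pencil held level by the middle; carton and beaker sit properly in their nests in both views. Carry the pencil to its nest.

Call:
servo_tool --pt "1.55 0.46 0 0 1" --pt "3.1 0.92 0 0.5 1" --pt "4.65 1.4 0 1 1" --pt "6.2 1.85 0 1.5 1" --pt "7.75 2.3 0 2 1" --pt "9.3 2.77 0 2.5 1" --pt "10.85 3.23 0 3 1" --pt "12.4 3.7 0 3.2 1" --pt "13.95 4.15 0 3.2 1" --pt "15.5 4.6 0 3.2 1"

```text
time: 15.8
tool_pos: [0.4554, 0.2074, 0.1014]
ee_rot: [-3.138, 0.002, 1.507]
wrist_force: [1.1, 0.3, -0.7]
width: 0.0087
finger_force: 30.0
```

```bash
python3 -c "
from h import *
go(.459,.3365,.104,86.3)"
```

```text
at [0.4554 0.2074 0.1014] yaw 86.36 -> units [ 5.16 -0.18 -0.11] turn 0.01 rows 3.1
```

Call:
servo_tool --pt "1.5 -0.1 0 0 1" --pt "3.0 -0.15 0 0 1" --pt "4.4 -0.15 0 0 1" --pt "5.1 -0.15 0 0 1" --pt "5.1 -0.15 0 0 1" --pt "5.1 -0.15 0 0 1"

```text
time: 16.3
tool_pos: [0.4601, 0.3331, 0.1012]
ee_rot: [-3.138, 0.003, 1.509]
wrist_force: [0.3, -1.6, -0.2]
width: 0.0082
finger_force: 30.0
```

```bash
python3 w.py w6; python3 -c "
from h import *
go(.459,.3365,.104,86.3)"
```

```text
[0.46011869 0.33314743 0.10118611] [-3.13800578e+00  3.09973334e-03  1.50913793e+00]
at [0.4604 0.3323 0.1017] yaw 86.38 -> units [ 0.16 -0.07 -0.09] turn 0.01 rows 0.1
```

View pics/w6_c.png

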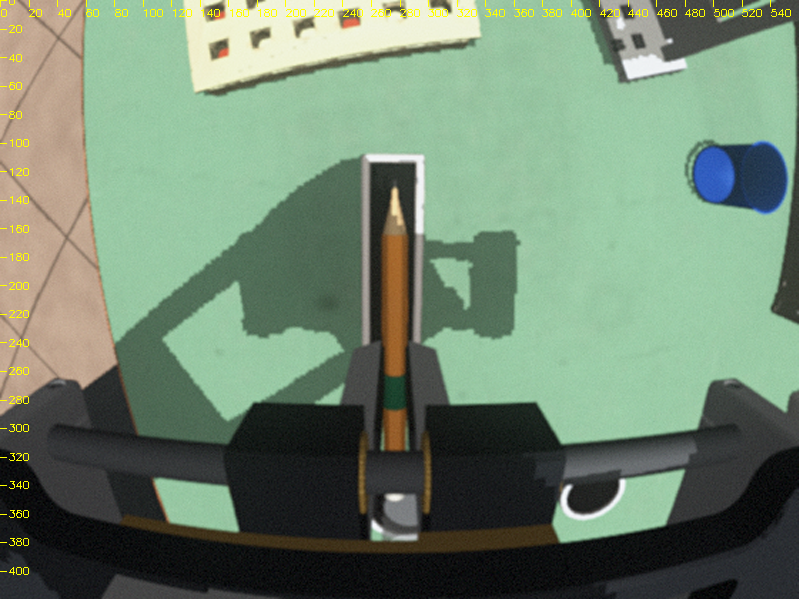

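Pencil in the fingers above its nest, tip at crop (394,181), nest far end at (393,158).

Run:
```python
from h import *
D=np.load("pics/w6.npz"); k=799/560; p=D["p"]; r=D["r"]
t=wz(394/k,181/k,p,r,.102); print("tip",t.round(4),"rel tcp",(t-p).round(4))
print("far end corners",wz(366/k,155/k,p,r,.007),wz(424/k,155/k,p,r,.007))
go(.459,.338,.1,86.3)
```

```text
tip [0.4652 0.406  0.102 ] rel tcp [0.0051 0.0728 0.0008]
far end corners [0.44941688 0.42221893 0.007     ] [0.48311985 0.42016085 0.007     ]
at [0.4604 0.3323 0.1017] yaw 86.38 -> units [ 0.22 -0.07  0.07] turn 0.01 rows 0.1
```

Call:
servo_tool --pt "0.13 -0.03 0.5 0 1" --pt "0.13 -0.03 1.5 0 1" --pt "0.13 -0.03 2.6 0 1" --pt "0.13 -0.03 3.3 0 1" --pt "0.13 -0.03 3.6 0 1" --pt "0.13 -0.03 3.75 0 1" --pt "0.13 -0.03 3.75 0 1" --pt "0.13 -0.03 3.75 0 1"

```text
time: 17.02
tool_pos: [0.4617, 0.3366, 0.011]
ee_rot: [3.14, -0.001, 1.506]
wrist_force: [0.8, -0.1, 0.0]
width: 0.0083
finger_force: 30.0
```

Call:
servo_tool --pt "0 0 0.05 0 1" --pt "0 0 0.11 0 1" --pt "0 0 0.11 0 1"

```text
time: 17.27
tool_pos: [0.4614, 0.3369, 0.008]
ee_rot: [3.14, -0.001, 1.507]
wrist_force: [-0.1, -0.9, 0.0]
width: 0.0084
finger_force: 30.0
```

Call:
servo_tool --pt "0 0 0 0 0.75" --pt "0 0 0 0 0.75" --pt "0 0 0 0 0.75" --pt "0 0 0 0 0.75" --pt "0 0 -0.5 0 0.75" --pt "0 0 -1.5 0 0.5" --pt "0 0 -3 0 0" --pt "0 0 -4.5 0 0" --pt "0 0 -6 0 0" --pt "0 0 -6 0 0"

```text
time: 18.1
tool_pos: [0.465, 0.3391, 0.1686]
ee_rot: [3.126, -0.01, 1.507]
wrist_force: [0.5, 0.5, 1.6]
width: 0.0534
finger_force: 0.0
```

```bash
python3 w.py w7; python3 -c "
from h import *
go(.611,-.24,.19,87)"
```

```text
[0.46500139 0.33913999 0.16855491] [ 3.1264958  -0.01036352  1.50743292]
at [0.4638 0.3384 0.1647] yaw 86.37 -> units [-22.71   7.35  -1.1 ] turn -0.11 rows 14.3
```

View pics/w7_c.png

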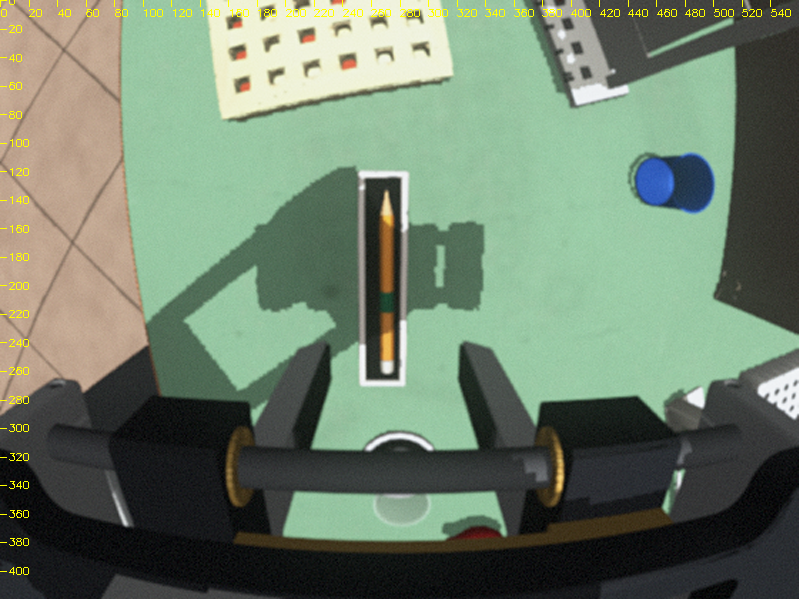

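Pencil lies inside its nest (crop tip (386,190), end (387,373)). Now the vial at about (0.611, -0.174), which two independent measurements agree on.

Call:
servo_tool --pt "-1.5 0.53 0 0 0" --pt "-3 1.07 0 0 0" --pt "-4.5 1.6 0 0 0" --pt "-6 2.14 0 0 0" --pt "-7.5 2.68 0 0 0" --pt "-9 3.2 0 0 0" --pt "-10.5 3.75 0 0 0" --pt "-12 4.3 0 0 0" --pt "-13.5 4.8 0 0 0" --pt "-15 5.35 0 0 0"

```text
time: 18.98
tool_pos: [0.57, -0.0479, 0.1564]
ee_rot: [-3.14, -0.0, 1.507]
wrist_force: [1.0, -1.1, 0.1]
width: 0.0939
finger_force: 0.0
```

Call:
servo_tool --pt "-1.5 0.53 0 0 0" --pt "-3 1.07 0 0 0" --pt "-4.4 1.57 0 0 0" --pt "-5 1.8 0 0 0" --pt "-5 1.8 0 0 0" --pt "-5 1.8 0 0 0"

```text
time: 19.48
tool_pos: [0.607, -0.1736, 0.1561]
ee_rot: [-3.139, -0.002, 1.506]
wrist_force: [-0.4, 0.7, -1.1]
width: 0.0942
finger_force: 0.0
```

Run:
```python
from h import *
from bench import robot
go(.611,-.1743,.05,87)
o=robot.get_obs(); s=robot.snapshot("wrist")["image"]; p,r=o["tool_pos"],o["ee_rot"]
c=wproj((.611,-.1743,.042),p,r); b=wproj((.611,-.1743,.003),p,r); print(c,b)
u,v=c.astype(int); g=s[max(v-35,0):v+35,u-40:u+40].astype(int)
# vial is grey-white: low saturation against green
m=((g.max(2)-g.min(2))<25)&(g.max(2)>90); n,l,st,ce=cv2.connectedComponentsWithStats(m.astype(np.uint8))
for i in range(1,n):
    if st[i,4]>60: print(st[i]+[u-40,max(v-35,0),0,0,0],ce[i]+[u-40,max(v-35,0)])
```

```text
at [ 0.607  -0.1736  0.1561] yaw 86.29 -> units [-0.03  0.17  4.24] turn -0.12 rows 2.5
[280.25879161 206.82896838] [279.92191266 197.86545853]
[257 182  42  35 894] [278.13422819 198.88702461]
```

Call:
servo_tool --pt "0 0.14 1 0 0" --pt "0 0.14 2.5 0 0" --pt "0 0.14 4 0 0" --pt "0 0.14 5.2 0 0" --pt "0 0.14 5.75 0 0" --pt "0 0.14 5.9 0 0" --pt "0 0.14 5.9 0 0" --pt "0 0.14 5.9 0 0" --pt "0 0.14 5.9 0 0.5" --pt "0 0.14 5.9 0 0.5"

```text
time: 20.37
tool_pos: [0.6126, -0.1741, 0.0123]
ee_rot: [3.137, 0.001, 1.508]
wrist_force: [0.3, -0.0, 0.0]
width: 0.084
finger_force: 0.0
```

Call:
servo_tool --pt "0 0 0 0 1" --pt "0 0 0 0 1" --pt "0 0 0 0 1" --pt "0 0 0 0 1" --pt "0 0 0 0 1" --pt "0 0 0 0 1" --pt "0 0 0 0 1" --pt "0 0 0 0 1" --pt "0 0 0 0 1"

```text
time: 21.12
tool_pos: [0.6109, -0.1739, 0.0096]
ee_rot: [-3.141, -0.0, 1.507]
wrist_force: [-0.1, 0.3, 0.1]
width: 0.0288
finger_force: 30.0
```

Call:
servo_tool --pt "0 0 -1.2 0 1" --pt "0 0 -2.5 0 1" --pt "1 -0.07 -3 0 1" --pt "2.5 -0.18 -3 0 1" --pt "4 -0.3 -3 0 1" --pt "5.5 -0.4 -3 0 1" --pt "7 -0.5 -3 0 1" --pt "8.5 -0.6 -3 0 1" --pt "10 -0.7 -3 0 1" --pt "11.5 -0.83 -3 0 1"

```text
time: 21.95
tool_pos: [0.6083, 0.116, 0.0847]
ee_rot: [3.141, -0.0, 1.507]
wrist_force: [0.4, 0.5, -0.6]
width: 0.0282
finger_force: 30.0
```

Call:
servo_tool --pt "1.4 -0.1 0 0 1" --pt "2.1 -0.15 0 0 1" --pt "2.1 -0.15 0 0 1" --pt "2.1 -0.15 0 0 1" --pt "2.1 -0.15 0 0 1"

```text
time: 22.37
tool_pos: [0.6081, 0.1661, 0.0845]
ee_rot: [-3.141, 0.001, 1.507]
wrist_force: [-0.9, -0.2, -0.3]
width: 0.029
finger_force: 30.0
```

```bash
python3 -c "
from h import *
go(.6082,.1668,.015,86.3)"
```

```text
at [0.6081 0.1661 0.0845] yaw 86.34 -> units [0.03 0.   2.78] turn 0.01 rows 1.7
```

Call:
servo_tool --pt "0 0 0.8 0 1" --pt "0 0 1.6 0 1" --pt "0 0 2.3 0 1" --pt "0 0 2.7 0 1" --pt "0 0 2.86 0 1" --pt "0 0 2.86 0 1" --pt "0 0 2.86 0 1" --pt "0 0 2.86 0 0.5" --pt "0 0 2.86 0 0.5" --pt "0 0 2.86 0 0.5"

```text
time: 23.2
tool_pos: [0.6087, 0.1669, 0.0139]
ee_rot: [3.14, -0.0, 1.507]
wrist_force: [0.5, 0.3, -0.8]
width: 0.0446
finger_force: 0.0
```

Call:
servo_tool --pt "0 0 0 0 0.4" --pt "0 0 0 0 0.4" --pt "0 0 -0.7 0 0.4" --pt "0 0 -1.8 0 0.4" --pt "0 0 -3 0 0" --pt "0 0 -4.5 0 0" --pt "0 0 -6 0 0" --pt "0 0 -6.5 0 0" --pt "0 0 -6.5 0 0"

```text
time: 23.95
tool_pos: [0.6107, 0.1675, 0.1817]
ee_rot: [3.131, -0.003, 1.507]
wrist_force: [0.7, 0.2, 0.0]
width: 0.0864
finger_force: 0.0
```

Run:
```python
from h import *
from bench import robot
o=robot.get_obs(); s=robot.snapshot("wrist")["image"]; cv2.imwrite("pics/w8.png",s); p,r=o["tool_pos"],o["ee_rot"]; print(p,r)
n=np.array([.6082,.1668,.007]); c=wproj(n,p,r); print("nest centre px",c,"vial base/cap px if centred",wproj(n+[0,0,-.004],p,r),wproj(n+[0,0,.038],p,r))
u,v=c.astype(int); g=cv2.resize(s[v-32:v+33,u-32:u+33],(33,33),interpolation=cv2.INTER_AREA).max(2)
for row in g: print("".join(" .:-=+*#%@"[min(int(x)//26,9)] for x in row))
b=robot.snapshot("scene")["image"]; cv2.imwrite("pics/scene3.png",b); a=cv2.imread("pics/scene0.png")
print("bulb/timer pixels changed",[ (cv2.absdiff(a,b)[y0:y1,x0:x1].max(2)>60).mean() for x0,x1,y0,y1 in((238,270,224,250),(303,332,170,205))])
```

```text
[0.61073588 0.16750702 0.18171293] [ 3.13114946e+00 -2.65098566e-03  1.50742954e+00]
nest centre px [271.88362925 194.18078808] vial base/cap px if centred [271.895424   193.46232611] [271.75838722 201.86839942]
=-===-=====--====================
--===============================
======-===-======================
=====-======-====================
=-=======--==+++**+++====++++++==
==-========+***++++***+==*####*==
======-==+**+--::::--+**++####*==
-==-=-==+*+-:........:=+*+*####+=
-==-=-=+*=:............:+*####*+=
===--=+*+:..............:+%%##+==
-=-=-=*+-......::::::....-%@##+==
----=+*=......:------::..:#@%#+==
=-===++:....::-======-::..+@%#+==
===-=*=.....:-==+++++=-:..-%@#+==
=-===*-....:-=====++++=-:.:#@#*==
=---+*-....:=========++=:.:*@%*==
=-==+*-....-==========+=-.:+@%*==
====+*-....-====****+=++-..+@%+==
====+*=....-==+*####*+=+-.:=#*===
--===*+:...-==*#####**+=-.:++====
--===++:...:=+*######*+=:.-++====
-====+*=:..:-+*#*####*+-::=*+====
======+*-...:=**####**=::-+++++==
=======*+-...:+**###*=::-+*+*#+==
=======+*+-:..:=+**+=::=+*+=*#*+=
========+**=-:.:::-::-=*++=+*####
==========+**+=----=++*+==+######
===========++********++==+*######
==============++++++===+*########
======================+##########
===================+*############
================+################
============+####################
bulb/timer pixels changed [np.float64(0.03365384615384615), np.float64(0.0)]
```

The vial stands upright inside its nest with floor visible all round, and the bulb and timer have not moved. Handing in.

```bash
python3 -c "
from bench import robot
print(robot.close_job())"
```

```text
the job is handed in; nothing more can be done
None
```

I set the carton, beaker, pencil and vial in their own nests in the order asked, left the bulb and timer where they stood, and handed the job in after about 24 s of robot time.

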